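# Start up the stone carver's bench in the safe order

### The job

Get the carving bench ready by pressing three push caps with a fingertip, each lightly and all the way in: first the dust extractor's (the metal box with the duct stub), then the lamp's (the round foot with a post), then the handpiece drive's (the box with the knob). Leave the polisher (the box with the flat disc) switched off, do not grasp, lift or shove the machines, and do not disturb the carvings.

Things in the scene. Friction and masses are not known exactly. Their poses are not given: they have to be found in the camera images.
- extractor: Bench dust extractor intake: bare sheet-metal box 120 (x) x 130 (y) x 70 mm high, a round steel duct stub (dia. 56 mm, 50 mm tall, dark open mouth) on the rear half of its top, dark grille on its front. Origin: centre of the underside; +x runs from its push cap to the duct stub. Stands loose, 2 to 3.5 kg.
- lamp: Task lamp: white round foot, dia. 130 mm, 35 mm high; a thin bent post at the rear edge (50 to 75 mm behind the origin) rises to 180 mm and carries a small bar-shaped head that points to the rear. Origin: centre of the underside; +x runs from its push cap to the post. Stands loose, 2 to 3.5 kg.
- drive: Handpiece drive: white plastic control box 120 (x) x 110 (y) x 75 mm high with a round grey speed knob (dia. 42 mm, 20 mm tall) on the rear half of its top and a pen-like steel handpiece cradled on its -y side. Origin: centre of the underside; +x runs from its push cap to the knob. Stands loose, 2 to 3.5 kg.
- polisher: Flat polisher, not to be switched on: grey box 120 (x) x 130 (y) x 55 mm high with a flat round steel disc (dia. 64 mm) on the rear half of its top. Origin: centre of the underside; +x runs from its push cap to the disc. Stands loose, 2 to 3.5 kg.
- extractor_cap_top (a point): Centre of the top face of the dust extractor's round black rubber push cap (dia. 34 mm), 34 mm in front of the body's origin (its -x) and 94 mm above the bench while the switch is off. The cap stands 18 mm above a grey collar (dia. 48 mm) when off, 10 mm when on. It moves straight down.
- extractor_cap (a joint): How far the dust extractor's cap is pushed in: 0 off, 0.008 m fully in, at a stop. About 2.5 N moves it; it stays wherever it is left and does not spring back. Its rubber top gives besides by 1 mm for every 2 N, up to 6 mm, and recovers: a fingertip pressing with 6 N goes down 11 mm, with 12 N 14 mm, and beyond that it is hard.
- lamp_cap_top (a point): Centre of the top face of the lamp's round black rubber push cap (dia. 34 mm), 30 mm in front of the body's origin (its -x) and 59 mm above the bench while the switch is off. The cap stands 18 mm above a grey collar (dia. 48 mm) when off, 10 mm when on. It moves straight down.
- lamp_cap (a joint): How far the lamp's cap is pushed in: 0 off, 0.008 m fully in, at a stop. About 2.5 N moves it; it stays wherever it is left and does not spring back. Its rubber top gives besides by 1 mm for every 2 N, up to 6 mm, and recovers: a fingertip pressing with 6 N goes down 11 mm, with 12 N 14 mm, and beyond that it is hard.
- drive_cap_top (a point): Centre of the top face of the handpiece drive's round black rubber push cap (dia. 34 mm), 34 mm in front of the body's origin (its -x) and 99 mm above the bench while the switch is off. The cap stands 18 mm above a grey collar (dia. 48 mm) when off, 10 mm when on. It moves straight down.
- drive_cap (a joint): How far the handpiece drive's cap is pushed in: 0 off, 0.008 m fully in, at a stop. About 2.5 N moves it; it stays wherever it is left and does not spring back. Its rubber top gives besides by 1 mm for every 2 N, up to 6 mm, and recovers: a fingertip pressing with 6 N goes down 11 mm, with 12 N 14 mm, and beyond that it is hard.
- polisher_cap_top (a point): Centre of the top face of the polisher's round black rubber push cap (dia. 34 mm), 36 mm in front of the body's origin (its -x) and 79 mm above the bench while the switch is off. The cap stands 18 mm above a grey collar (dia. 48 mm) when off, 10 mm when on. It moves straight down.
- polisher_cap (a joint): How far the polisher's cap is pushed in: 0 off, 0.008 m fully in, at a stop. About 2.5 N moves it; it stays wherever it is left and does not spring back. Its rubber top gives besides by 1 mm for every 2 N, up to 6 mm, and recovers: a fingertip pressing with 6 N goes down 11 mm, with 12 N 14 mm, and beyond that it is hard.
- dome: Bystander carving: green stone dome on a dark polished slab 85 x 75 x 22 mm, 56 mm high in all. Origin: centre of the underside.
- cage: Bystander carving: dark green stone cylinder like a small birdcage, dia. 53 mm, 70 mm high. Origin: centre of the underside.
- geode: Bystander stone: grey-brown block 66 x 60 mm, about 55 mm high, with crystals on top. Origin: centre of the underside.
Things that resemble listed ones, but are neither listed nor needed, are in the scene too. Leave any red or turquoise look-alike of the drive alone.

How it is judged:
By the outcome, as a careful person would: the job done as asked, in the order asked, and still so for the second after the job is handed in, with the robot touching nothing.
It also fails if it takes over 43 s, if anything falls off the work surface, if the arm or the gripper's body presses on something with over 40 N, if the wrist force passes 120 N, or if a joint passes its speed limit or range.

### The arm

A 6-joint arm with a two-finger parallel gripper is mounted at the origin on the work surface. World frame = base frame: x ahead of the robot, y to its left, z up, the work surface at z = 0. Lengths are in m, angles in rad, forces in N, time in s.
With the tool pointing down it reaches from about 0.325 to 0.9 m from the base axis. Payload 6.1 kg.
Tool frame: the origin (TCP) lies between the finger pads; the fingertips stand 17 mm ahead of it and the grasp point (between the pads) lies 2 mm behind it (robot.tip_extent is the z of the fingertips in the tool frame, in m); z points along the fingers, y is the line along which they close (so a half turn about z gives the same grasp; the last joint's range is limited). The gripper opens to 85 mm and grips with 20 to 120 N. Pads are 22 mm wide; open, the fingers measure 114 mm over their backs; the gripper's body (76 mm by 85 mm) begins 54 mm behind the grasp point. The pads swing forward as they close: fully open they stand 13 mm farther back than shut.
Start: joints at [-1.336, 0.22, 1.526, -0, 1.395, -0.126], TCP at [0.221, -0.585, 0.248] pointing down, gripper open.
Joint ranges: [-2.98, 2.98], [-0.91, 2.08], [0.09, 2.57], [-1.24, 4.39], [0.2, 2.65], [-2.68, 2.68]. Speed limits (rad/s): [2.57, 2.57, 3.01, 3.14, 3.14, 3.14].

### API

Orientations are given as a unit quaternion [x, y, z, w].
In Python, from rig import robot gives the robot as it stands.
- The arm moves only by the shell command python3 -m crank 'ROWS' [FORCE]. ROWS is text: rows parted by semicolons, each of 7 numbers parted by spaces: the shift along the world's x, y, z in mm, then the turn, a rotation vector about the world's x, y, z in units of 8 degrees (1.0 is 8 degrees), then the finger opening in mm, from 0 to 85.4. A call has 1 to 5 rows; each row is the pose to reach, as a shift and turn from the pose commanded when the call began; what a row does not reach only later rows make up. A row lasts 1/10 s, in which the tool goes at most 50 mm and 8.59 degrees, less where a joint would pass 70% of its speed; a pose out of reach is approached as far as the arm can. A call with a gripper value outside its range is refused whole. The fingers move at their own pace and stop on an object; FORCE is the grip in N (left out, the last holds). Time passes only in rows, so rows that repeat a pose let the fingers close. It gives the time, the measured TCP pose, the force, the opening and the grip force at its end, in the units of the state.
- robot.state(): the state, without advancing time (a new reading comes with each control period).
- robot.capture(name): name is "side" or "top"; returns a dict with "frame" (400x640x3 uint8, red, green, blue), "z_map" (400x640 float32, m along the optical axis (not along the pixel's ray), 0 where there is no reading), "fov_y" (degrees; the focal length in pixels is half the picture's height over the tangent of half this angle, whatever the lens; pixels are square), "cx", "cy" (the principal point, pixels), "k1" (the pictures are not rectified: a ray, as slopes to the right and down, at radius r is drawn at 1 + k1 r^2 times it, then the intrinsics apply), "extrinsics" (4x4, takes a point from camera to world coordinates). Camera axes: x right, y down, z forward; pixel columns grow to the right and rows downward; lengths in m; the calibration is good to about 2 mm. A picture is of the moment at which its call begins.
- robot.sign_off(): hands the job in; it is judged then, once.
Trained networks look in a picture, given as the dict that the camera call returned (one of the last four; its "shot" number tells which), for a name from the list of things; names that differ only in an ending like _2 or _b are one class to them, and where a whole thing is asked for, a point or a joint stands for the part that bears it (a point fixed in the world has none). Each returns a list of dicts, best first, with "score" (0 to 1); they miss things now and then, are a little off and sometimes report something else, mostly with a low value. They report only what shows in the picture. A call takes as long as a camera call. They do not tell look-alikes from the thing itself.
- robot.regions_of(label, picture): "mask" (400x640 bool, what is visible of it) and "box" ([left, top, width, height] in pixels, round what is visible of it).
The state is a dict: "time_s": time; "joints": joint angles; "dq": joint speeds; "effort": joint torques, N m; "tcp_pos": TCP position; "tool_rot": TCP orientation; "ft_force": force on the tool from outside, world axes, zero at the start; "moment": the same for the moment, N m; "opening": finger opening in m; "grasp_force": force on a finger pad.
Only numpy, scipy, OpenCV 4.12 (cv2) and the standard library are available. Lean on these libraries where they do the work, as an engineer would, in place of code of your own. Each camera call takes 0.05 s, during which the arm holds its last target. There are 200 camera calls.

## Working session

There is one attempt and no reset: what is moved stays moved. The work goes in short steps, Python scripts to look and compute and a shell command to move; the robot and the scene stay as the last step left them, time stands still between calls to the robot, and variables do not carry over. Pictures are saved under pics/ and viewed, at most 10 in all, crops included, and the job is handed in when it is done.

```bash
mkdir -p pics; cat > h.py <<'E'
import numpy as np, cv2, pickle
from rig import robot
def cloud(p):
    H,W=p["z_map"].shape; f=H/2/np.tan(np.radians(p["fov_y"])/2)
    u,v=np.meshgrid(np.arange(W),np.arange(H))
    xd=(u-p["cx"])/f; yd=(v-p["cy"])/f
    x,y=xd.copy(),yd.copy()
    for _ in range(10):
        s=1+p["k1"]*(x*x+y*y); x=xd/s; y=yd/s
    z=p["z_map"]; E=np.array(p["extrinsics"])
    c=np.stack([x*z,y*z,z],-1)@E[:3,:3].T+E[:3,3]
    c[z==0]=np.nan
    return c
def save(p,n,crop=None,k=1):
    im=p["frame"][:,:,::-1]
    if crop: l,t,r,b=crop; im=im[t:b,l:r]
    cv2.imwrite("pics/"+n,cv2.resize(im,None,fx=k,fy=k,interpolation=cv2.INTER_CUBIC))
E
python3 - <<'E'
from h import *
for n in("top","side"):
    p=robot.capture(n); save(p,n+"0.png",k=1.25); pickle.dump(p,open(n+"0.pkl","wb"))
    c=cloud(p)
    for l in["extractor","lamp","drive","polisher","extractor_cap_top","dome","cage","geode"]:
        for d in robot.regions_of(l,p):
            m=d["mask"]; print(n,l,round(d["score"],2),d["box"],np.round(np.nanmedian(c[m],0),3))
print(robot.state(), robot.tip_extent)
E
```

```text
top extractor 0.71 [409.0, 188.3, 53.7, 49.1] [ 0.495 -0.365  0.071]
top lamp 0.78 [173.7, 162.4, 41.5, 76.4] [0.51  0.347 0.037]
top drive 0.86 [320.0, 177.5, 52.4, 51.6] [ 0.52  -0.111  0.075]
top drive 0.8 [404.5, 121.0, 58.1, 57.9] [ 0.687 -0.371  0.075]
top drive 0.76 [267.6, 233.0, 57.1, 51.8] [0.363 0.046 0.075]
top drive 0.74 [346.0, 251.6, 56.1, 57.2] [ 0.299 -0.188  0.075]
top drive 0.63 [436.2, 246.4, 56.2, 60.9] [ 0.31  -0.45   0.075]
top polisher 0.96 [243.7, 176.9, 51.5, 40.5] [0.544 0.118 0.056]
top dome 0.72 [308.6, 121.5, 27.2, 33.6] [ 0.726 -0.03   0.023]
top cage 0.6 [224.7, 128.7, 15.8, 21.3] [0.718 0.242 0.062]
top cage 0.48 [324.3, 176.6, 50.5, 52.9] [ 0.52  -0.11   0.075]
top geode 0.88 [366.0, 122.8, 23.6, 27.6] [ 0.727 -0.205  0.051]
side extractor 0.62 [324.9, 133.8, 40.5, 34.4] [ 0.497 -0.329  0.067]
side lamp 0.92 [232.8, 235.2, 94.0, 92.5] [0.499 0.375 0.034]
side lamp 0.63 [330.7, 173.8, 6.2, 10.4] [ 0.486 -0.105  0.096]
side drive 0.91 [336.5, 199.0, 55.1, 50.2] [0.355 0.077 0.071]
side drive 0.73 [304.8, 174.6, 38.8, 37.7] [ 0.514 -0.065  0.07 ]
side d
[... 820 characters left out ...]
'joints': array([-1.33611035e+00,  2.20410144e-01,  1.52645920e+00, -2.35401943e-06,
        1.39471358e+00, -1.26109738e-01]), 'dq': array([-7.36245282e-04, -8.17119040e-04,  6.54702673e-04, -2.96934672e-05,
        6.28943247e-04,  6.46935932e-04]), 'effort': array([ 1.44955247e-03, -4.96839809e+01, -3.89732480e+01, -1.56396259e-04,
        4.54502315e-04,  2.15810542e-05]), 'tcp_pos': array([ 0.22062833, -0.58477029,  0.24831497]), 'tool_rot': array([ 9.83772350e-01,  1.79421191e-01, -8.93161857e-07,  4.91997722e-06]), 'ft_force': array([0.60326696, 0.73465716, 0.45973548]), 'moment': array([-0.01227608, -0.01243893, -0.02818566]), 'grasp_force': 0.0, 'opening': 0.08545737671592742} 0.017
```

View pics/top0.png

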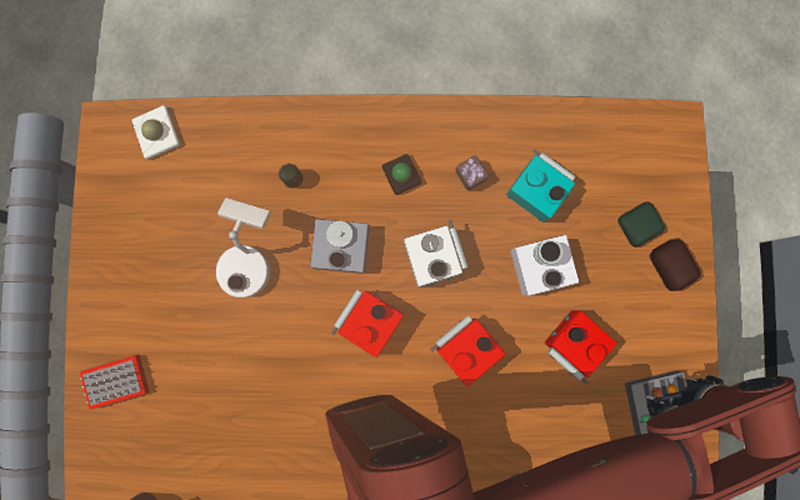

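View pics/side0.png

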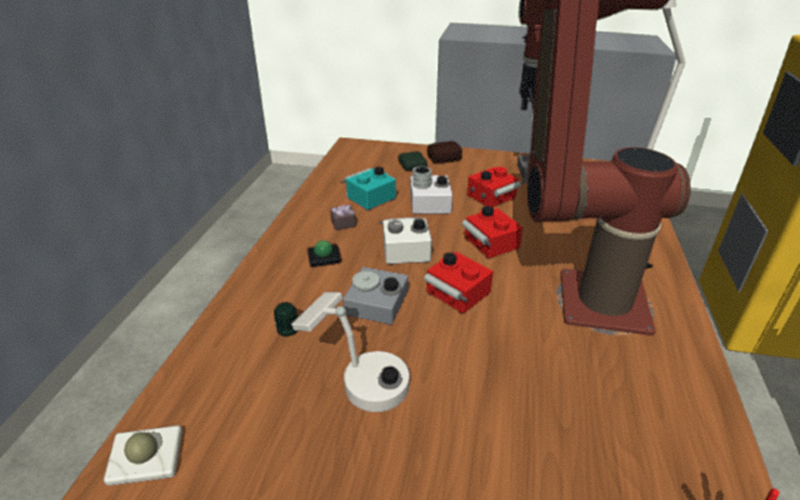

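The top view (native pixels) shows the extractor at (436,212), the white drive at (348,203), the polisher at (272,197) and the lamp at (194,215). There are five drive-like boxes: white (348,203), turquoise (434,150), and red at (296,258), (376,280) and (465,274). Only the white one fits "white plastic". Next I measure the caps and confirm in a crop.

```bash
python3 - <<'E'
from h import *
P={n:pickle.load(open(n+"0.pkl","rb")) for n in("top","side")}
g={"extractor":((.495,-.365),.094,.110),"lamp":((.51,.347),.059,.10),"drive":((.52,-.111),.099,.1),"polisher":((.544,.118),.079,.1)}
for n,p in P.items():
    c=cloud(p); dark=p["frame"].max(-1)<75
    tops=(c[...,2])
    for k,(xy,h,r) in g.items():
        near=np.hypot(c[...,0]-xy[0],c[...,1]-xy[1])<r
        m=(dark&near&(abs(c[...,2]-h)<.007)).astype(np.uint8)
        N,L,S,C=cv2.connectedComponentsWithStats(m)
        for i in range(1,N):
            if S[i,4]<15: continue
            q=c[L==i]; (cx,cy),rr=cv2.minEnclosingCircle((q[:,:2]*1000).astype(np.float32))
            print(n,k,S[i,4],C[i].round(0),"mean",q.mean(0).round(4),"circ",round(cx),round(cy),"r",round(rr,1))
        # body box
        bh={"extractor":.07,"lamp":.035,"drive":.075,"polisher":.055}[k]
        if n=="top":
            q=c[near&(abs(c[...,2]-bh)<.006)][:,:2]*1000
            print("  body",cv2.minAreaRect(q.astype(np.float32)), "max z near", np.nanmax(c[near][:,2]))
save(P["top"],"crop.png",(160,150,480,250),2.5)
E
```

```text
top extractor 93 [442. 222.] mean [ 0.4647 -0.3864  0.094 ] circ 464 -387 r 16.6
  body ((497.8735656738281, -378.7834167480469), (121.17182922363281, 131.42047119140625), 14.043561935424805) max z near 0.12620870125975125
  body ((483.00897216796875, 364.5695495605469), (127.54133605957031, 127.95159912109375), 60.04228591918945) max z near 0.18043836184221473
  body ((521.7097778320312, -113.0025634765625), (120.56253814697266, 126.18853759765625), 17.117345809936523) max z near 0.10809619336977794
  body ((545.8905029296875, 120.75949096679688), (130.7920379638672, 120.48302459716797), 84.9994125366211) max z near 0.0835495145115066
side extractor 22 [353. 143.] mean [ 0.4627 -0.3795  0.0894] circ 466 -381 r 16.4
side lamp 112 [311. 299.] mean [0.4537 0.3815 0.0568] circ 453 381 r 16.3
side drive 35 [335. 178.] mean [ 0.4855 -0.1038  0.0969] circ 485 -104 r 12.6
side polisher 66 [312. 226.] mean [0.5083 0.1314 0.0772] circ 510 129 r 16.1
```

View pics/crop.png

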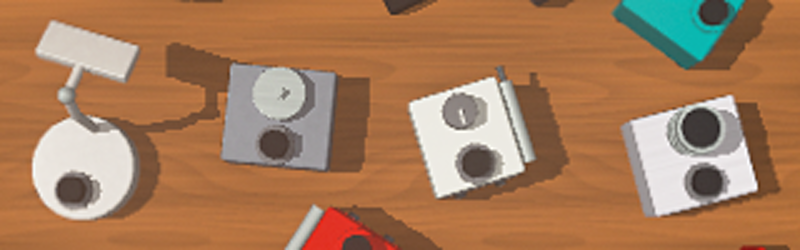

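The crop confirms it: white drive, cap at native (350,215); extractor with duct, cap at (442,222); lamp, cap at (189,226). I'll refine the drive and lamp caps from the top view.

```bash
python3 - <<'E'
from h import *
p=pickle.load(open("top0.pkl","rb")); c=cloud(p); f=p["frame"].max(-1)
for k,(u,v),h in(("extractor",(442,222),.094),("lamp",(189,226),.059),("drive",(350,215),.099)):
    uu,vv=np.meshgrid(range(640),range(400)); m=(np.hypot(uu-u,vv-v)<14)&(abs(c[...,2]-h)<.006)
    q=c[m]; mx=f[m]
    (cx,cy),r=cv2.minEnclosingCircle((q[:,:2]*1000).astype(np.float32))
    print(k,m.sum(),q.mean(0).round(4),(round(cx),round(cy),round(r,1)),np.percentile(mx,[5,50,95]))
# lamp axis: post points
m=(c[...,2]>.06)&(c[...,2]<.17)&(np.hypot(c[...,0]-.483,c[...,1]-.365)<.12)
print("post",c[m].mean(0).round(3),m.sum())
E
```

```text
extractor 102 [ 0.4656 -0.3861  0.0939] (473, -379, 29.9) [ 59.    64.   101.95]
lamp 89 [0.454  0.3734 0.0584] (455, 375, 17.0) [ 79.   85.  116.4]
drive 101 [ 0.4869 -0.1152  0.0987] (487, -116, 16.5) [77. 81. 93.]
post [0.561 0.341 0.139] 218
```

```bash
python3 -m crank '50 5 40 0 0 0 0; 100 10 40 0 0 0 0; 140 40 40 0 0 0 0; 180 80 40 0 0 0 0; 215 120 40 0 0 -0.8 0' 20
```

```text
time_s: 1.4
tcp_pos: [0.4237, -0.4784, 0.2882]
tool_rot: [0.992, 0.123, 0.0, 0.0]
ft_force: [-0.1, 0.7, 0.0]
opening: 0.0124
grasp_force: 0.0
```

```bash
python3 -m crank '30 40 0 0 0 0 0; 30 78 -30 0 0 0 0; 30 78 -70 0 0 0 0; 30 78 -100 0 0 0 0; 30 78 -100 0 0 0 0'
```

```text
time_s: 1.9
tcp_pos: [0.4501, -0.3983, 0.183]
tool_rot: [0.992, 0.125, -0.003, -0.004]
ft_force: [0.1, 0.1, -0.5]
opening: -0.0003
grasp_force: 0.0
```

```bash
python3 -m crank '13 9 0 0 0 0 0; 13 9 -20 0 0 0 0; 13 9 -45 0 0 0 0; 13 9 -45 0 0 0 0;13 9 -45 0 0 0 0'
```

```text
time_s: 2.4
tcp_pos: [0.4662, -0.3929, 0.1452]
tool_rot: [0.992, 0.124, 0.001, 0.001]
ft_force: [-0.1, 0.3, 0.9]
opening: 0.0002
grasp_force: 0.0
```

```bash
python3 - <<'E'
from h import *
p=robot.capture("side"); save(p,"s1.png",(290,90,430,190),5)
s=robot.state(); print(s["tcp_pos"],s["ft_force"],s["opening"])
E
```

```text
[ 0.46640929 -0.39338702  0.1458057 ] [-0.36790607 -1.26639888 -0.45231862] 0.0002388561140053025
```

View pics/s1.png

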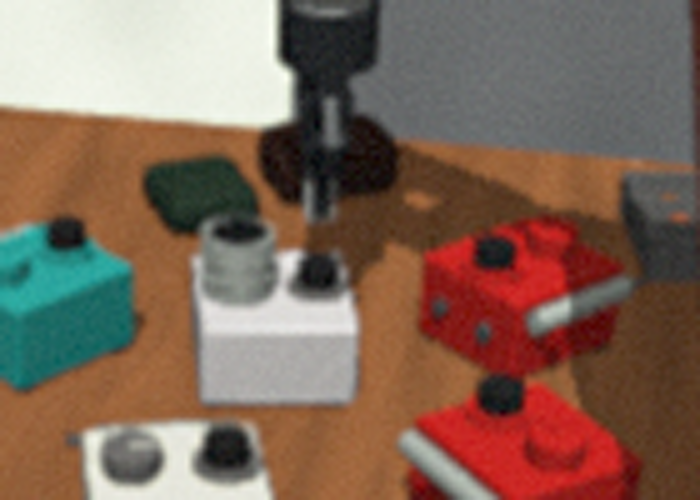

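The side crop shows the shut fingertips over the extractor cap (crop (320,270)), with about 35 mm of clearance and beside the duct stub. Descending.

```bash
python3 -m crank '-1 6 -10 0 0 0 0; -1 6 -25 0 0 0 0; -1 6 -30 0 0 0 0; -1 6 -30 0 0 0 0;-1 6 -30 0 0 0 0'
```

```text
time_s: 2.95
tcp_pos: [0.464, -0.3863, 0.113]
tool_rot: [0.992, 0.124, -0.0, -0.0]
ft_force: [0.0, -0.4, -0.1]
opening: -0.0
grasp_force: 0.0
```

```bash
python3 -m crank '0 0 -3 0 0 0 0; 0 0 -6 0 0 0 0; 0 0 -8 0 0 0 0; 0 0 -10 0 0 0 0; 0 0 -10 0 0 0 0'
```

```text
time_s: 3.45
tcp_pos: [0.4643, -0.3867, 0.1034]
tool_rot: [0.992, 0.124, 0.0, 0.0]
ft_force: [0.9, -1.4, 1.5]
opening: -0.0002
grasp_force: 1.0
```

```bash
python3 -m crank '0 0 -1 0 0 0 0; 0 0 -2 0 0 0 0; 0 0 -3 0 0 0 0; 0 0 -3 0 0 0 0'
```

```text
time_s: 3.85
tcp_pos: [0.4643, -0.3866, 0.1006]
tool_rot: [0.992, 0.124, 0.0, 0.0]
ft_force: [0.6, -1.1, 3.9]
opening: 0.0004
grasp_force: 2.3
```

```bash
python3 -m crank '0 0 -1 0 0 0 0; 0 0 -2 0 0 0 0; 0 0 -2 0 0 0 0; 0 0 -2 0 0 0 0'; python3 - <<'E'
from h import *
s=robot.state(); print(s["tcp_pos"],s["ft_force"])
E
```

```text
time_s: 4.25
tcp_pos: [0.4644, -0.3867, 0.0992]
tool_rot: [0.992, 0.124, 0.0, 0.0]
ft_force: [-0.2, -0.7, 7.6]
opening: -0.0001
grasp_force: 3.8
[ 0.46440824 -0.38667362  0.09916112] [-0.24531442 -0.66258137  7.60230259]
```

Full press reached (7.6 N). Straight up, then over to the lamp.

```bash
python3 -m crank '0 0 10 0 0 0 0; 0 0 50 0 0 0 0; 0 0 100 0 0 0 0; 0 0 150 0 0 0 0; 0 10 190 0 0 0 0'; python3 -m crank '0 50 0 0 0 0 0; 0 100 0 0 0 0 0; 0 150 0 0 0 0 0; 0 200 0 0 0 0 0; 0 250 0 0 0 0 0';  python3 -m crank '0 50 0 0 0 0 0; 0 100 0 0 0 0 0; 0 150 0 0 0 0 0; 0 200 0 0 0 0 0; 0 250 0 0 0 0 0'; python3 -c "
from rig import robot; print(robot.state()['joints'])"
```

```text
time_s: 4.75
tcp_pos: [0.4638, -0.3767, 0.291]
tool_rot: [0.992, 0.124, 0.0, 0.0]
ft_force: [0.7, -0.1, -0.0]
opening: 0.0001
grasp_force: 0.0
time_s: 5.25
tcp_pos: [0.463, -0.1241, 0.2878]
tool_rot: [0.992, 0.124, -0.001, -0.001]
ft_force: [1.6, 0.2, 0.4]
opening: 0.0
grasp_force: 0.0
time_s: 5.75
tcp_pos: [0.4629, 0.1256, 0.288]
tool_rot: [0.992, 0.124, -0.001, -0.0]
ft_force: [1.4, -0.2, -0.6]
opening: 0.0
grasp_force: 0.0
[ 1.00352246e-01 -1.58442773e-01  1.84005085e+00  9.80103057e-05
  1.46136303e+00  1.42203367e+00]
```

```bash
python3 -m crank '-2 50 0 0 0 0 0; -4 100 0 0 0 0 0; -6 150 0 0 0 0 0; -8 200 0 0 0 0 0; -9 249 0 0 0 0 0'; python3 -m crank '0 0 -40 0 0 0 0; 0 0 -80 0 0 0 0; 0 0 -120 0 0 0 0; 0 0 -165 0 0 0 0; 0 0 -170 0 0 0 0'; python3 -m crank '0 0 0 0 0 0 0'; python3 - <<'E'
from h import *
p=robot.capture("side"); save(p,"s2.png",(220,210,370,330),5)
s=robot.state(); print(s["tcp_pos"],s["ft_force"])
E
```

```text
time_s: 6.25
tcp_pos: [0.4538, 0.3745, 0.2878]
tool_rot: [0.992, 0.124, -0.001, 0.0]
ft_force: [1.2, -0.1, -0.3]
opening: 0.0002
grasp_force: 0.0
time_s: 6.75
tcp_pos: [0.4501, 0.3697, 0.1112]
tool_rot: [0.992, 0.124, -0.006, 0.003]
ft_force: [-1.5, 0.1, 0.2]
opening: 0.0002
grasp_force: 0.0
time_s: 6.85
tcp_pos: [0.4538, 0.3718, 0.117]
tool_rot: [0.992, 0.124, -0.002, 0.001]
ft_force: [-0.2, -0.6, 0.4]
opening: 0.0003
grasp_force: 0.0
[0.45543571 0.37276531 0.11934889] [-0.05626622 -0.37588243 -0.06553073]
```

View pics/s2.png

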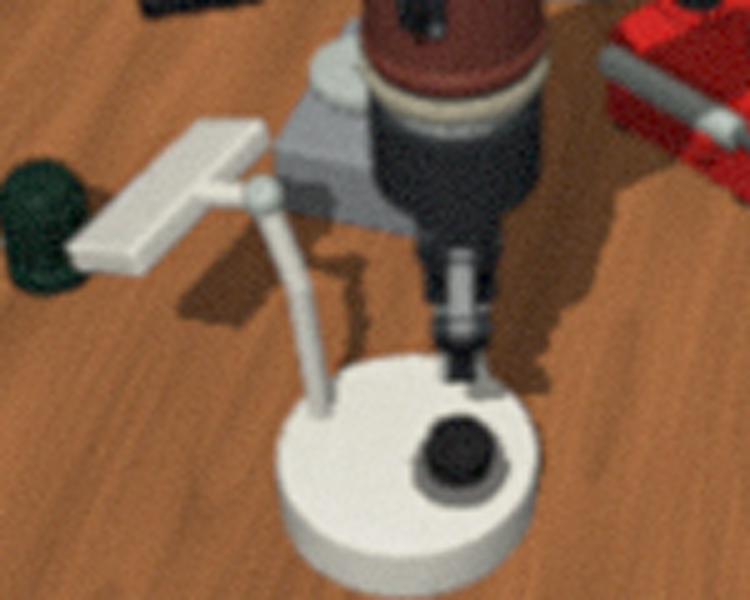

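The fingertips are above the lamp cap (crop (460,375) over cap (458,450)), with the post clear.

```bash
python3 -m crank '0 2 -15 0 0 0 0; 0 2 -28 0 0 0 0; 0 2 -36 0 0 0 0; 0 2 -40 0 0 0 0; 0 2 -40 0 0 0 0'; python3 -m crank '0 0 0 0 0 0 0'
```

```text
time_s: 7.4
tcp_pos: [0.4546, 0.3743, 0.0774]
tool_rot: [0.992, 0.124, -0.001, 0.0]
ft_force: [-0.5, -0.1, 0.5]
opening: -0.0001
grasp_force: 0.0
time_s: 7.5
tcp_pos: [0.4553, 0.3747, 0.0784]
tool_rot: [0.992, 0.124, 0.0, -0.0]
ft_force: [0.1, 0.1, 0.8]
opening: 0.0
grasp_force: 0.0
```

```bash
python3 -m crank '0 0 -3 0 0 0 0; 0 0 -6 0 0 0 0; 0 0 -9 0 0 0 0; 0 0 -12 0 0 0 0; 0 0 -12 0 0 0 0'; python3 -m crank '0 0 -1 0 0 0 0;0 0 -1 0 0 0 0'
```

```text
time_s: 8.0
tcp_pos: [0.4556, 0.3749, 0.0664]
tool_rot: [0.992, 0.124, 0.001, -0.0]
ft_force: [1.4, 0.6, 3.1]
opening: -0.0
grasp_force: 1.6
time_s: 8.2
tcp_pos: [0.4556, 0.3749, 0.0657]
tool_rot: [0.992, 0.124, 0.001, -0.0]
ft_force: [1.1, 1.2, 4.8]
opening: -0.0003
grasp_force: 2.2
```

```bash
python3 -m crank '0 0 -1 0 0 0 0; 0 0 -1.5 0 0 0 0; 0 0 -1.5 0 0 0 0; 0 0 -1.5 0 0 0 0'
```

```text
time_s: 8.6
tcp_pos: [0.4557, 0.3749, 0.0645]
tool_rot: [0.992, 0.124, 0.001, -0.0]
ft_force: [1.0, 0.0, 7.1]
opening: -0.0003
grasp_force: 3.4
```

Lamp pressed in (7.1 N). Up, then to the drive cap at (487,-116).

```bash
python3 -m crank '0 0 10 0 0 0 0; 0 0 50 0 0 0 0; 0 0 100 0 0 0 0; 0 0 150 0 0 0 0; 0 0 195 0 0 0 0'; python3 -m crank '3 -48 0 0 0 0 0; 6 -96 0 0 0 0 0; 9 -144 0 0 0 0 0; 12 -192 0 0 0 0 0; 15 -240 0 0 0 0 0';  python3 -m crank '3 -48 0 0 0 0 0; 6 -96 0 0 0 0 0; 9 -144 0 0 0 0 0; 12 -192 0 0 0 0 0; 15 -240 0 0 0 0 0'; python3 -m crank '1 -10 0 0 0 0 0; 1 -10 0 0 0 0 0'
```

```text
time_s: 9.1
tcp_pos: [0.4543, 0.3741, 0.2607]
tool_rot: [0.992, 0.124, -0.001, 0.0]
ft_force: [1.4, -0.0, 0.6]
opening: 0.0001
grasp_force: 0.0
time_s: 9.6
tcp_pos: [0.4688, 0.1329, 0.2583]
tool_rot: [0.992, 0.125, -0.001, 0.0]
ft_force: [0.4, 0.3, -0.5]
opening: -0.0002
grasp_force: 0.0
time_s: 10.1
tcp_pos: [0.484, -0.1069, 0.2584]
tool_rot: [0.992, 0.124, -0.001, -0.001]
ft_force: [1.5, -0.8, 0.3]
opening: -0.0001
grasp_force: 0.0
time_s: 10.3
tcp_pos: [0.4853, -0.1166, 0.2581]
tool_rot: [0.992, 0.123, -0.001, -0.001]
ft_force: [0.5, 1.2, 0.1]
opening: 0.0001
grasp_force: 0.0
```

```bash
python3 -m crank '1 0 -40 0 0 0 0; 1 0 -80 0 0 0 0; 1 0 -108 0 0 0 0; 1 0 -118 0 0 0 0; 1 0 -118 0 0 0 0'; python3 -m crank '0 0 0 0 0 0 0;0 0 0 0 0 0 0';  python3 - <<'E'
from h import *
p=robot.capture("side"); save(p,"s3.png",(270,120,420,240),5)
s=robot.state(); print(s["tcp_pos"],s["ft_force"])
E
```

```text
time_s: 10.8
tcp_pos: [0.486, -0.1135, 0.1394]
tool_rot: [0.992, 0.125, -0.002, -0.001]
ft_force: [0.2, -0.2, 0.4]
opening: 0.0002
grasp_force: 0.0
time_s: 11.0
tcp_pos: [0.4885, -0.1155, 0.1429]
tool_rot: [0.992, 0.125, 0.002, 0.001]
ft_force: [-0.0, -0.2, 0.0]
opening: 0.0002
grasp_force: 0.0
[ 0.4884609  -0.11560565  0.14277152] [-0.6309079  -0.01002532  0.97072454]
```

View pics/s3.png

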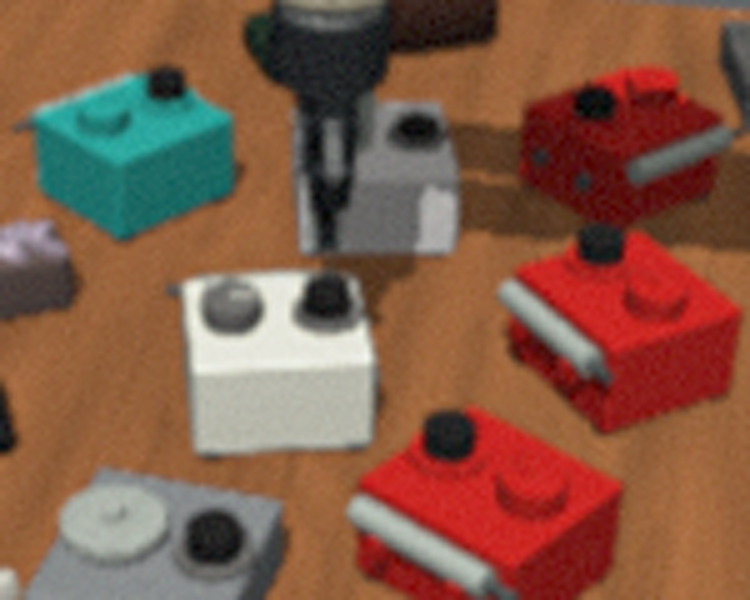

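The fingertips are above the white drive's cap (crop (328,245) over (327,295)). The extractor cap behind shows pushed in.

```bash
python3 -m crank '-1 0 -10 0 0 0 0; -1 0 -18 0 0 0 0; -1 0 -23 0 0 0 0; -1 0 -25 0 0 0 0; -1 0 -25 0 0 0 0'; python3 -m crank '0 0 0 0 0 0 0'
```

```text
time_s: 11.55
tcp_pos: [0.4857, -0.1153, 0.1153]
tool_rot: [0.992, 0.124, -0.001, -0.0]
ft_force: [-0.4, 0.1, 0.7]
opening: 0.0002
grasp_force: 0.4
time_s: 11.65
tcp_pos: [0.4862, -0.1154, 0.1158]
tool_rot: [0.992, 0.124, 0.0, -0.0]
ft_force: [-0.4, 0.8, 0.1]
opening: 0.0003
grasp_force: 0.0
```

Target is a TCP height of about 104 mm at about 7 N.

```bash
python3 -m crank '0 0 -3 0 0 0 0; 0 0 -6 0 0 0 0; 0 0 -8 0 0 0 0; 0 0 -10 0 0 0 0; 0 0 -10 0 0 0 0'; python3 -m crank '0 0 -1 0 0 0 0;0 0 -1 0 0 0 0'
```

```text
time_s: 12.15
tcp_pos: [0.4866, -0.1156, 0.106]
tool_rot: [0.992, 0.124, 0.0, 0.0]
ft_force: [0.8, -0.4, 3.5]
opening: 0.0005
grasp_force: 1.9
time_s: 12.35
tcp_pos: [0.4866, -0.1156, 0.1052]
tool_rot: [0.992, 0.124, 0.0, 0.0]
ft_force: [1.2, -0.7, 6.0]
opening: 0.0
grasp_force: 2.7
```

```bash
python3 -m crank '0 0 -1 0 0 0 0; 0 0 -1 0 0 0 0; 0 0 -1 0 0 0 0'; python3 -m crank '0 0 10 0 0 0 0; 0 0 50 0 0 0 0; 0 0 100 0 0 0 0; 0 0 150 0 0 0 0; 0 0 180 0 0 0 0'; python3 -m crank '-20 -50 0 0 0 0 0;-40 -100 0 0 0 0 0;-60 -150 0 0 0 0 0;-80 -200 0 0 0 0 0;-100 -250 0 0 0 0 0'; python3 -m crank '-40 -50 0 0 0 0 0;-60 -100 0 0 0 0 0;-80 -150 0 0 0 0 0;-80 -150 0 0 0 0 0'
python3 - <<'E'
from h import *
p=robot.capture("top"); save(p,"t4.png",(160,110,480,310),2.5); c=cloud(p)
P=pickle.load(open("top0.pkl","rb")); c0=cloud(P); uu,vv=np.meshgrid(range(640),range(400))
for k,(u,v) in(("ext",(442,222)),("lamp",(189,226)),("drive",(350,215)),("pol",(270,208))):
    m=np.hypot(uu-u,vv-v)<3.5; print(k,np.nanmedian(c0[m],0).round(4),np.nanmedian(c[m],0).round(4))
E
```

```text
time_s: 12.65
tcp_pos: [0.4866, -0.1156, 0.1045]
tool_rot: [0.992, 0.124, 0.0, 0.0]
ft_force: [-0.2, 0.5, 6.6]
opening: -0.0
grasp_force: 3.4
time_s: 13.15
tcp_pos: [0.4867, -0.1156, 0.2881]
tool_rot: [0.992, 0.124, 0.002, 0.001]
ft_force: [0.4, -0.7, -0.6]
opening: 0.0001
grasp_force: 0.0
time_s: 13.65
tcp_pos: [0.3919, -0.3486, 0.2837]
tool_rot: [0.992, 0.124, -0.0, -0.0]
ft_force: [1.6, -0.1, -0.2]
opening: -0.0002
grasp_force: 0.0
time_s: 14.05
tcp_pos: [0.3105, -0.5003, 0.2832]
tool_rot: [0.992, 0.123, -0.001, -0.0]
ft_force: [0.6, 0.5, 0.4]
opening: -0.0001
grasp_force: 0.0
ext [ 0.4657 -0.3846  0.0945] [ 0.4662 -0.3871  0.0859]
lamp [0.4536 0.3685 0.0583] [0.4539 0.3701 0.0512]
drive [ 0.4856 -0.1144  0.0981] [ 0.4864 -0.1148  0.0917]
pol [0.5072 0.1204 0.0797] [0.5072 0.1204 0.0781]
```

View pics/t4.png

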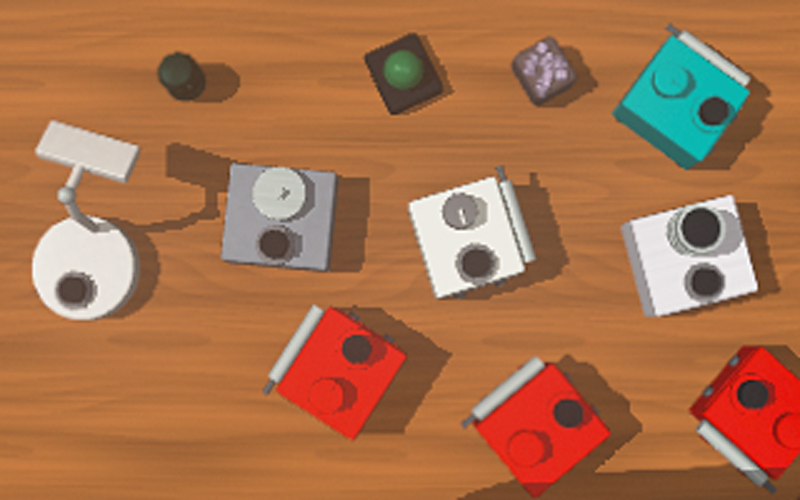

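Nothing has shifted: the carvings, polisher and look-alikes are all where they were. The caps at crop (707,283), (75,290) and (477,263) sit lower. I'll average the cap heights over a few shots to be sure about the lamp and drive.

```bash
python3 - <<'E'
from h import *
uu,vv=np.meshgrid(range(640),range(400)); R=[]
for i in range(10):
    c=cloud(robot.capture("top"))
    R.append([np.nanmean(c[np.hypot(uu-u,vv-v)<3.5][:,2]) for u,v in((442,222),(189,226),(350,215),(270,208))])
print(np.mean(R,0).round(4),np.std(R,0).round(4))
E
```

```text
[0.086  0.0503 0.091  0.0789] [0.0003 0.0004 0.0005 0.0004]
```

```bash
python3 -c "
from rig import robot; print(robot.sign_off())"
```

```text
the job is handed in; nothing more can be done
None
```

I pressed the extractor, lamp and drive caps fully in, in that order, at about 7 N each; the measured cap heights confirm it, the polisher is still off, nothing else was disturbed, and the job is handed in.

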